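Wedge up a rocking stirrer

TASK

The bench stirrer rocks because the rubber foot under its front left corner (the left one when you face its knobs) is worn short: with your fingertips, push the loose grey levelling wedge along the bench, thin end first, under that short foot until it is just snug and takes up all the play, but stop before it jacks the corner up. Then press down firmly with a fingertip on the top of the housing over that corner to prove that it no longer rocks, and leave the stirrer level with the wedge in place. Only push and press: lift or carry nothing, do not shove the stirrer out of its place, keep the beaker standing on its plate, and leave the other things alone.

Things in the scene. Friction and masses are not known exactly. Their poses are not given: they have to be found in the camera images.
- stirrer: off-white magnetic stirrer, 2.3 kg, loose, on four round rubber feet at x -85 and 75, y +-60 mm. Origin mid-housing, 10 mm above the bench when level. x: from its front (knobs, out to x -127) to its back; y: left when facing the front. Housing x -110 to 99, y +-82 mm, 16 to 82 mm above the bench; round plate (137 across, centre x 23) 100 mm above it. Left alone it stands level
- short_foot (a point): centre of the rubber ball, radius 11 mm, of the worn foot under the front left corner (stirrer x -85, y 60). With the stirrer level, the ball hovers 4 to 7.5 mm over the bench (differs each time), so this point is 15 to 18.5 mm up. The good feet are such balls too, on the bench. The stirrer stands on those three until about 2 N on this corner rocks it down
- corner (a point): point on the flat top of the stirrer's housing straight above the short foot: the place to press. It is 81.4 mm above the bench when the stirrer is level and sinks by the short foot's gap when the stirrer rocks
- wedge: loose grey plastic levelling wedge, about 60 g, 110 x 40 mm, flat on the bench on the stirrer's left, thin end roughly toward the short foot. Origin: centre of its underside; x to the thin end, y across, z up. Heel block x -55 to -40 mm, 18 mm high; from there the top slopes evenly from 14 mm (x -40) to 2 mm (x 55). It slides with under 1 N and stays where it is left
- slope (a point): point on the wedge's sloping face over its origin, 9 mm above the underside; x runs down the slope to the thin end, y across, z square to the face. When short foot and slope just touch, the ball's centre is 11 mm from the face. From there on the push needed climbs steeply to several newtons, and driving on lifts the corner so that the stirrer rocks the other way
- heel (a point): middle of the wedge's upright heel face, the face to push on: 40 mm wide, 18 mm high, this point 9 mm above the bench; axes as the wedge's
- beaker: small glass beaker, 52 mm wide, 60 mm high, standing loose on the middle of the stirrer's plate; origin at the centre of its underside, z up
- vial: white-capped sample vial, 25 mm wide, 53 mm high, standing at the stirrer's back left; origin at the centre of its underside. Leave alone
- timer: white lab timer, 62 x 62 x 20 mm, lying in front of the stirrer; origin at the centre of its underside. Leave alone
- flask: conical flask, 67 mm wide, 104 mm high, standing on the stirrer's right; origin at the centre of its underside. Leave alone
- screwdriver: small yellow-handled screwdriver, 132 mm long along its y, 18 mm thick, lying near the front edge of the bench; origin at its middle, on its underside. Leave alone
Not all that is in view belongs to the job. There is more than one size of the wedge; the one meant has the size given above. Leave any yellow look-alike of the beaker alone.

How it is judged:
By the outcome, as a careful person would: the job done as asked, in the order asked, and still so for the second after the job is handed in, with the robot touching nothing.
It also fails if it takes over 51 s, if anything falls off the work surface, if the arm or the gripper's body presses on something with over 40 N, if the wrist force passes 120 N, or if a joint passes its speed limit or range.

ROBOT

A 6-joint arm with a two-finger parallel gripper is mounted at the origin on a cart in front of the work surface, level with it; the furniture and walls round the work are solid. World frame = base frame: x ahead of the robot, y to its left, z up, the work surface at z = 0. Lengths are in m, angles in rad, forces in N, time in s.
With the tool pointing down it reaches from about 0.35 to 0.975 m from the base axis. Payload 4.9 kg.
Tool frame: the origin (TCP) lies midway between the tips of the shut fingers; the grasp point (between the pads) lies 19 mm behind it; z points along the fingers, y is the line along which they close (so a half turn about z gives the same grasp; the last joint's range is limited). The gripper opens to 85 mm and grips with 20 to 120 N. Pads are 22 mm wide; open, the fingers measure 114 mm over their backs; the gripper's body (76 mm by 85 mm) begins 54 mm behind the grasp point. The pads swing forward as they close: fully open they stand 13 mm farther back than shut.
Start: joints at [1.07, 0.053, 1.613, -0, 1.476, -0.119], TCP at [0.233, 0.58, 0.231] pointing down, gripper open.
Joint ranges: [-3.01, 3.01], [-1.01, 2.22], [0.06, 2.58], [-1.02, 4.17], [0.09, 2.62], [-3.14, 3.14]. Speed limits (rad/s): [2.57, 2.57, 3.14, 3.14, 3.14, 3.14].

INTERFACE

Orientations are given as a unit quaternion [w, x, y, z].
In Python, from plant import state, grab_frame, camera_info, job_done, spot_in, masks_of, pinpoint gives the robot as it stands.
- The arm moves only by the shell command python3 -m handwheel 'ROWS' [OPENING]. ROWS is JSON, a list that holds one entry, the list of rows, each a list of 6 numbers: the shift along the world's x, y, z in m, then the turn, a rotation vector about the world's x, y, z in degrees. In form: [[[tx, ty, tz, ax, ay, az], ...]]. A call has 1 to 20 rows; each row shifts and turns the commanded pose from where the row before left it; what a row does not reach is not made up. A row lasts 1/12 s, in which the tool goes at most 41.7 mm and 7.16 degrees, less where a joint would pass 70% of its speed; a pose out of reach is approached as far as the arm can. A call is refused whole if a number of a shift passes 0.0417 or a number of a turn 7.16, either way. A call with a gripper value outside its range is refused whole. OPENING is the opening, from 0 (shut) to 1 (fully open), set as the call begins (- or left out, the last holds). The fingers move at their own pace and stop on an object; the grip force is fixed at half the most. Time passes only in rows, so rows that do not move let the fingers close. It gives the time, the measured TCP pose, the force, the opening and the grip force at its end, in the units of the state.
- state(): the state, without advancing time (a new reading comes with each control period).
- grab_frame(name): name is "scene" or "top" or "wrist"; returns (picture, depth): 384x512x3 uint8, blue, green, red; 384x512 float32, m along the optical axis (not along the pixel's ray), 0 where there is no reading.
- camera_info(name): a dict with "fx", "fy", "cx", "cy" (pixels), "distortion" ([k1, k2, p1, p2, k3] as OpenCV has them; the pictures are not rectified), "T" (4x4, takes a point from camera to world coordinates). Camera axes: x right, y up, looking along -z (the intrinsics and any distortion apply to the point x, -y, -z); pixel columns grow to the right and rows downward; lengths in m; the calibration is good to about 2 mm. A picture is of the moment at which its call begins: read the wrist's pose just before it. camera_info takes no time and is no camera call; for the wrist camera it gives the pose at the moment of the call.
- job_done(): hands the job in; it is judged then, once.
Trained networks look in the newest picture that a camera, given by its name, has taken for a name from the list of things; names that differ only in an ending like _2 or _b are one class to them, and where a whole thing is asked for, a point or a joint stands for the part that bears it (a point fixed in the world has none). Each returns a list of dicts, best first, with "conf" (0 to 1); they miss things now and then, are a little off and sometimes report something else, mostly with a low value. They report only what shows in the picture. A call takes as long as a camera call. They do not tell look-alikes from the thing itself.
- spot_in(camera, thing): "box" ([left, top, width, height] in pixels, round what is visible of it).
- masks_of(camera, thing): "region" (384x512 bool, what is visible of it) and "box" ([left, top, width, height] in pixels, round what is visible of it).
- pinpoint(camera, thing): "position" ([column, row] in pixels: a listed point, or the origin of a listed thing).
The state is a dict: "time": time; "joint_pos": joint angles; "joint_vel": joint speeds; "joint_efforts": joint torques, N m; "tool_pos": TCP position; "tool_rot": TCP orientation; "contact_force": force on the tool from outside, world axes, zero at the start; "ft_torque": the same for the moment, N m; "gripper_width": opening from 0.0 (shut) to 1.0 (fully open); "grasp_force": force on a finger pad.
Only numpy, scipy, OpenCV 4.12 (cv2) and the standard library are available. Lean on these libraries where they do the work, as an engineer would, in place of code of your own. Each camera call takes 0.05 s, during which the arm holds its last target. There are 200 camera calls.

## Working session

There is one attempt and no reset: what is moved stays moved. The work goes in short steps, Python scripts to look and compute and a shell command to move; the robot and the scene stay as the last step left them, time stands still between calls to the robot, and variables do not carry over. Pictures are saved under pics/ and viewed, at most 10 in all, crops included, and the job is handed in when it is done.

```bash
mkdir -p pics; cat > h.py <<'E'
import numpy as np,cv2
from plant import *
def ray(name,px,info=None):
    c=info or camera_info(name)
    K=np.array([[c['fx'],0,c['cx']],[0,c['fy'],c['cy']],[0,0,1]])
    u=cv2.undistortPoints(np.array([[px]],float),K,np.array(c['distortion'],float))[0,0]
    T=np.array(c['T']); d=T[:3,:3]@np.array([u[0],-u[1],-1]); return T[:3,3],d
def at_z(name,px,z,info=None):
    o,d=ray(name,px,info); return o+d*(z-o[2])/d[2]
def at_d(name,px,depth,info=None):
    o,d=ray(name,px,info); return o+d*depth
E
python3 - <<'E'
from h import *
s=state();print(s['time'],s['tool_pos'],s['tool_rot'],s['contact_force'])
ims=[]
for n in('scene','top'):
    im,d=grab_frame(n);cv2.imwrite(f'pics/{n}0.png',im)
    np.save(f'{n}0.npy',d)
    for t in('wedge','stirrer','heel','slope','short_foot','corner','beaker','timer','vial'):
        for r in pinpoint(n,t)[:3]: print(n,t,np.round(r['position'],1),round(r['conf'],2))
print(np.round(camera_info('top')['T'],3),np.round(camera_info('scene')['T'],3))
print(state()['time'])
E
```

```text
0.0 [0.23256914 0.57944109 0.23003691] [-3.18469007e-04  1.89752661e-01  9.81831358e-01 -1.00506765e-03] [ 0.35798018 -0.04271316 -0.21141524]
scene wedge [268.6 267.4] 0.87
scene wedge [230.3 255.4] 0.82
scene stirrer [240.4 207.1] 0.57
scene heel [273.3 280.1] 0.84
scene heel [216.6 272.1] 0.83
scene heel [239.1 204.8] 0.67
scene slope [267.7 262.8] 0.82
scene slope [233.5 258.3] 0.59
scene slope [220.7 307.2] 0.58
scene corner [246.7 213.4] 0.81
scene beaker [231.1 181.8] 0.68
scene beaker [203.3 181.9] 0.49
scene timer [317.9 218.9] 0.68
scene vial [180.6 231.1] 0.55
top wedge [188.6 194.8] 0.83
top wedge [151.4 203.4] 0.66
top wedge [199.7 226.2] 0.57
top stirrer [240.9 174. ] 0.81
top stirrer [244.1 159.6] 0.32
top heel [173.5 193.8] 0.73
top heel [140.6 199.4] 0.55
top slope [193.7 190.8] 0.93
top slope [194.9 224. ] 0.76
top slope [149.9 207. ] 0.54
top short_foot [253.3 247.4] 0.45
top corner [221.6 192.9] 0.67
top beaker [254.  127.5] 0.71
top beaker [247.4 164.6] 0.68
top beaker [342.1 189.2] 0.58
top timer [252.3 242.3] 0.84
top vial [195.9 145. ] 0.5
[[-0.023  0.996 -0.084  0.483]
 [-1.    -0.022  0.013 -0.083]
 [ 0.012  0.084  0.996  1.447]
 [ 0.     0.     0.     1.   ]] [[-0.916  0.272 -0.294  0.279]
 [-0.4   -0.651  0.645  0.604]
 [-0.016  0.709  0.705  0.827]
 [ 0.     0.     0.     1.   ]]
1.0
```

View pics/top0.png

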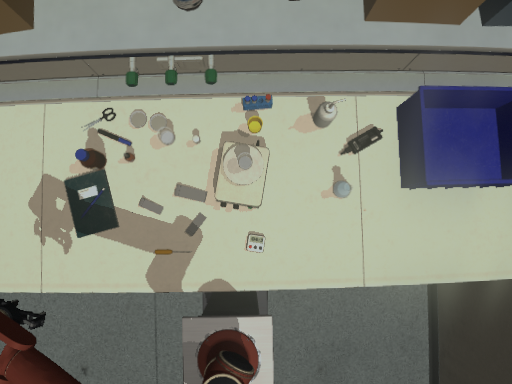

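View pics/scene0.png

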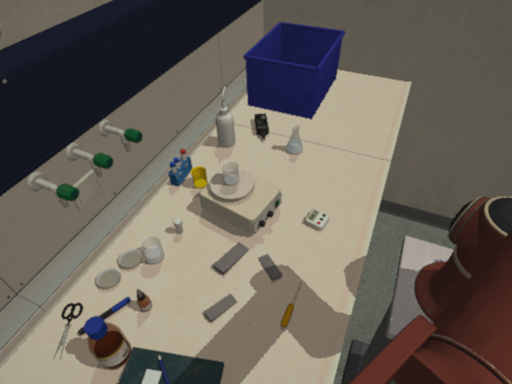

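```bash
python3 - <<'E'
from h import *
for n in('scene','top'):
    im,d=grab_frame(n)
    for r in masks_of(n,'wedge')[:5]:
        m=r['region'];ys,xs=np.nonzero(m&(d>0))
        P=np.array([at_d(n,(x,y),d[y,x]) for x,y in zip(xs,ys)])
        (c,sz,a)=cv2.minAreaRect((P[:,:2]*1000).astype(np.float32))
        q=[np.median(P[:,2]),P[:,2].max()]
        print(n,r['box'],round(r['conf'],2),len(xs),np.round(c),np.round(sz),round(a),np.round(np.array(q)*1000))
    for t in('stirrer','corner'):
        pass
im=cv2.imread('pics/scene0.png')[150:330,150:340]
cv2.imwrite('pics/c1.png',cv2.resize(im,None,fx=3.2,fy=3.2,interpolation=cv2.INTER_CUBIC))
n='top'
for t,px,z in(('slopeA',(193.7,190.8),.009),('slopeB',(194.9,224),.009),('slopeC',(149.9,207),.009),('corner',(221.6,192.9),.0814)):print(t,np.round(at_z(n,px,z)*1000))
n='scene'
for t,px,z in(('slopeA',(233.5,258.3),.009),('slopeB',(267.7,262.8),.009),('slopeC',(220.7,307.2),.009),('corner',(246.7,213.4),.0814)):print(t,np.round(at_z(n,px,z)*1000))
E
```

```text
scene [211.2, 241.8, 35.5, 30.4] 0.89 551 [590. 119.] [114.  52.] 73 [ 7. 19.]
scene [262.1, 253.0, 18.8, 29.4] 0.73 285 [477. 105.] [31. 85.] 51 [ 5. 16.]
scene [204.1, 295.1, 33.1, 29.9] 0.64 442 [548. 263.] [85. 41.] 64 [ 5. 14.]
top [137.5, 197.5, 23.3, 14.4] 0.78 207 [548. 259.] [84. 34.] 63 [ 8. 19.]
top [173.9, 185.0, 31.2, 16.3] 0.69 305 [589. 117.] [107.  38.] 77 [10. 24.]
top [186.6, 215.3, 19.2, 20.7] 0.54 230 [479. 104.] [34. 86.] 50 [ 8. 20.]
slopeA [597. 107.   9.]
slopeB [480. 104.   9.]
slopeC [543. 264.   9.]
corner [582.   3.  81.]
slopeA [577. 122.   9.]
slopeB [484.  99.   9.]
slopeC [542. 266.   9.]
corner [584.  13.  81.]
```

View pics/c1.png

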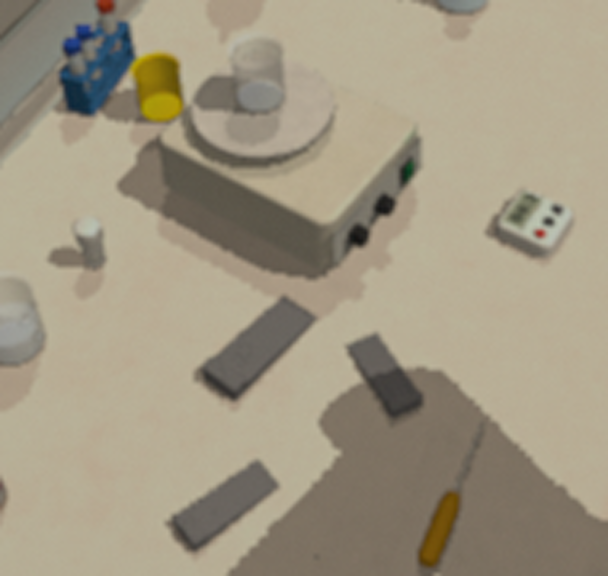

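Three grey wedges are visible in top: (190,191), (151,204) and (196,224). In scene they are at (230,258), (220,307) and (270,267). Only the first measures about 110x40 mm, the other two are about 85x32. The crop confirms it is the larger one, and its thin end points at the stirrer's front left corner. Next I look from near.

```bash
python3 -m handwheel '[[[0.022,-0.0315,0.006,0,0,0],[0.022,-0.0315,0.006,0,0,0],[0.022,-0.0315,0.006,0,0,0],[0.022,-0.0315,0.006,0,0,0],[0.022,-0.0315,0.006,0,0,0],[0.022,-0.0315,0.006,0,0,0],[0.022,-0.0315,0.006,0,0,0],[0.022,-0.0315,0.006,0,0,0],[0.022,-0.0315,0.006,0,0,0],[0.022,-0.0315,0.006,0,0,0],[0.022,-0.0315,0.006,0,0,0],[0.022,-0.0315,0.006,0,0,0],[0.022,-0.0315,0.006,0,0,0],[0,0,0,0,0,0],[0,0,0,0,0,0]]]' 0
python3 - <<'E'
from h import *
c=camera_info('wrist');im,d=grab_frame('wrist');cv2.imwrite('pics/w1.png',im);np.save('w1.npy',d)
np.save('w1c.npy',c,allow_pickle=True)
print(np.round(c['T'],3),c['fx'],c['cx'],state()['time'])
Z=dict(wedge=0,heel=.009,slope=.009,short_foot=.017,corner=.0814,stirrer=.01,beaker=.1,vial=0)
for t,z in Z.items():
    for r in pinpoint('wrist',t)[:3]: print(t,np.round(r['position'],1),round(r['conf'],2),np.round(at_z('wrist',r['position'],z,c)*1000))
for r in masks_of('wrist','wedge')[:3]:
    m=r['region'].astype(np.uint8);cn=max(cv2.findContours(m,0,1)[0],key=cv2.contourArea)
    W=np.array([at_z('wrist',p,.008,c)[:2] for p in cn[:,0]])*1000
    print(r['box'],round(r['conf'],2),cv2.minAreaRect(W.astype(np.float32)),np.round(cv2.boxPoints(cv2.minAreaRect(W.astype(np.float32)))).tolist())
E
```

```text
time: 2.45
tool_pos: [0.5198, 0.169, 0.3097]
tool_rot: [0.0, 0.192, 0.981, 0.0]
contact_force: [0.5, -0.0, 0.9]
gripper_width: 0.004
grasp_force: 0.0
[[ 0.377 -0.884 -0.276  0.449]
 [ 0.926  0.36   0.111  0.197]
 [ 0.002 -0.297  0.955  0.451]
 [ 0.     0.     0.     1.   ]] 323.8735534337787 255.06595895919952 2.5
wedge [323.5 133.1] 0.98 [543. 262.   0.]
wedge [241.1 198.1] 0.93 [588. 119.   0.]
wedge [ 40.6 142.9] 0.71 [ 408. -106.    0.]
heel [203.8 103.5] 0.91 [445. 127.   9.]
heel [277.4 195.3] 0.84 [601. 171.   9.]
heel [359.3 136.6] 0.71 [564. 304.   9.]
slope [321.6 133.8] 0.92 [541. 258.   9.]
slope [240. 199.] 0.9 [586. 119.   9.]
slope [200.1 134.8] 0.79 [480. 105.   9.]
corner [150.9 246. ] 0.74 [579.   3.  81.]
stirrer [146.1 278. ] 0.58 [650. -67.  10.]
beaker [125.3 334.8] 0.5 [675. -78. 100.]
[205.6, 180.9, 74.5, 37.3] 0.96 ((587.8729248046875, 119.93846893310547), (109.36181640625, 44.93055725097656), 75.09645080566406) [[552.0, 73.0], [596.0, 61.0], [624.0, 167.0], [580.0, 179.0]]
[184.3, 101.0, 34.6, 62.7] 0.72 ((476.9819030761719, 104.55965423583984), (33.63341522216797, 81.83668518066406), 51.55048751831055) [[434.0, 117.0], [499.0, 66.0], [519.0, 92.0], [455.0, 143.0]]
[294.2, 121.8, 63.5, 25.7] 0.66 ((545.921875, 263.30499267578125), (86.25267791748047, 31.512781143188477), 64.97367095947266) [[513.0, 231.0], [542.0, 218.0], [578.0, 296.0], [550.0, 309.0]]
```

View pics/w1.png

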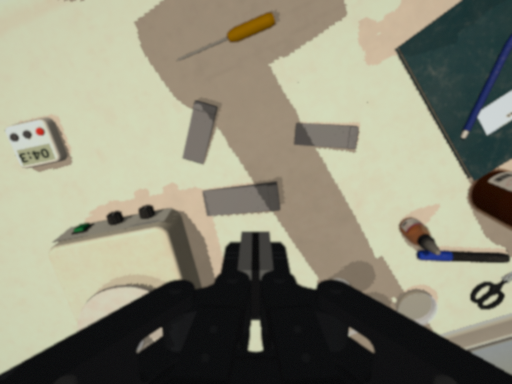

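The wrist picture shows the big wedge at (242,198), heel at right (279,195), thin end at left (206,203). The stirrer's front left corner is near (178,212). Next I get the stirrer's pose from its flat top in the depth images.

```bash
python3 - <<'E'
from h import *
for n,f in(('top','top0'),('scene','scene0'),('wrist','w1')):
    c=np.load('w1c.npy',allow_pickle=True).item() if n=='wrist' else camera_info(n)
    d=np.load(f+'.npy');ys,xs=np.nonzero(d>0)
    K=np.array([[c['fx'],0,c['cx']],[0,c['fy'],c['cy']],[0,0,1]])
    u=cv2.undistortPoints(np.c_[xs,ys].astype(float)[:,None],K,np.array(c['distortion'],float))[:,0]
    T=np.array(c['T']);P=(np.c_[u[:,0],-u[:,1],-np.ones(len(u))]*d[ys,xs][:,None])@T[:3,:3].T+T[:3,3]
    b=(P[:,0]>.5)&(P[:,0]<.85)&(P[:,1]>-.2)&(P[:,1]<.06)
    bench=P[(P[:,0]>.4)&(P[:,0]<.5)&(abs(P[:,1])<.05)]
    H=P[b&(P[:,2]>.073)&(P[:,2]<.09)]
    print(n,'bench z',np.median(bench[:,2]) if len(bench) else None,'top z',np.median(H[:,2]),len(H))
    r=cv2.minAreaRect((H[:,:2]*1000).astype(np.float32));print(r,np.round(cv2.boxPoints(r)).tolist())
    q=P[b&(P[:,2]>.095)&(P[:,2]<.105)]
    if len(q): print('plate',cv2.minEnclosingCircle((q[:,:2]*1000).astype(np.float32)))
    ctr=np.array(r[0]);
    for yaw in (r[2],r[2]-90):
        if abs(yaw)<40:
            a=np.radians(yaw);R=np.array([[np.cos(a),-np.sin(a)],[np.sin(a),np.cos(a)]])
            o=ctr-R@np.array([-5.5,0]);print('yaw',yaw,'origin',o,'foot',o+R@np.array([-85,60]))
E
```

```text
top bench z -2.495013560166459e-05 top z 0.08144930573495646 1480
((648.9597778320312, -65.77963256835938), (159.29786682128906, 205.22084045410156), 79.11113739013672) [[533.0, -125.0], [735.0, -163.0], [765.0, -7.0], [563.0, 32.0]]
plate ((676.6199340820312, -70.77503204345703), 68.6048355102539)
yaw -10.888862609863281 origin [654.36075281 -66.81860766] foot [582.22541319   8.15800721]
scene bench z -0.002037559662656674 top z 0.0790358256104397 1404
((645.9037475585938, -61.84321594238281), (158.44630432128906, 204.5221710205078), 79.64606475830078) [[531.0, -121.0], [732.0, -158.0], [761.0, -2.0], [560.0, 34.0]]
plate ((673.8915405273438, -67.59025573730469), 69.12924194335938)
yaw -10.353935241699219 origin [651.31418714 -62.83172167] foot [578.48200155  11.4681622 ]
wrist bench z -0.0011693660252323768 top z 0.08009586947992872 6956
((601.8115234375, -56.745826721191406), (159.72216796875, 115.73078918457031), 79.95448303222656) [[531.0, -125.0], [645.0, -145.0], [673.0, 12.0], [559.0, 32.0]]
plate ((650.445556640625, -73.33103942871094), 57.977760314941406)
yaw -10.045516967773438 origin [607.22720565 -57.70519433] foot [533.99612726  16.20156557]
```

```bash
python3 -m handwheel '[[[0.011,0.0034,-0.035,0,0,0.9],[0.011,0.0034,-0.035,0,0,0.9],[0.011,0.0034,-0.035,0,0,0.9],[0.011,0.0034,-0.035,0,0,0.9],[0.011,0.0034,-0.035,0,0,0.9],[0.011,0.0034,-0.035,0,0,0.9],[0.011,0.0034,-0.035,0,0,0.9],[0.011,0.0034,-0.035,0,0,0.9],[0,0,-0.012,0,0,0],[0,0,-0.01,0,0,0],[0,0,0,0,0,0],[0,0,0,0,0,0]]]'
python3 - <<'E'
from h import *
c=camera_info('wrist');im,d=grab_frame('wrist');cv2.imwrite('pics/w2.png',im)
print(state()['time'])
Z=dict(heel=.009,slope=.009,wedge=0)
for t,z in Z.items():
    for r in pinpoint('wrist',t)[:2]: print(t,np.round(r['position'],1),round(r['conf'],2),np.round(at_z('wrist',r['position'],z,c)*1000))
E
```

```text
time: 3.95
tool_pos: [0.6073, 0.1979, 0.0087]
tool_rot: [0.001, 0.128, 0.992, 0.0]
contact_force: [-0.2, -0.1, 0.5]
gripper_width: -0.0
grasp_force: 0.0
4.0
heel [204.  251.5] 0.84 [602. 173.   9.]
heel [461.2 103. ] 0.81 [563. 299.   9.]
slope [364.   82.9] 0.73 [544. 261.   9.]
slope [ 87.7 250.4] 0.58 [587. 120.   9.]
wedge [358.4  85.7] 0.71 [545. 261.   0.]
wedge [ 96.7 245. ] 0.56 [588. 119.   0.]
```

View pics/w2.png

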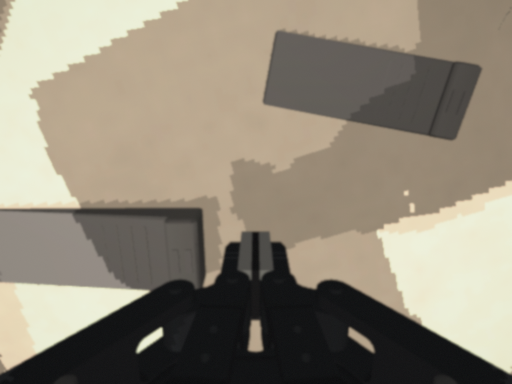

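The wrist picture shows the heel face at column 204, rows 208–290. The shut fingertips are at (255,240), 16 mm behind it and centred, and the heel is at (602,173) as before. I push along a gentle arc to turn the wedge about 13° toward the foot, stopping short of it.

```bash
python3 -m handwheel '[[[-0.001,-0.006,0,0,0,0],[-0.001,-0.006,0,0,0,0],[-0.001,-0.006,0,0,0,0],[-0.0025,-0.0046,0,0,0,1.3],[-0.0025,-0.0046,0,0,0,1.3],[-0.0024,-0.0046,0,0,0,1.3],[-0.0024,-0.0046,0,0,0,1.3],[-0.0021,-0.0047,0,0,0,1.3],[-0.0021,-0.0047,0,0,0,1.3],[-0.0019,-0.0048,0,0,0,1.3],[-0.0019,-0.0048,0,0,0,1.3],[-0.0017,-0.0049,0,0,0,1.3],[-0.0017,-0.0049,0,0,0,1.3],[0,0,0,0,0,0],[0,0,0,0,0,0]]]'
python3 - <<'E'
from h import *
c=camera_info('wrist');im,d=grab_frame('wrist');cv2.imwrite('pics/w3.png',im)
for r in pinpoint('wrist','heel')[:2]: print('heel',r['position'],round(r['conf'],2),np.round(at_z('wrist',r['position'],.009,c)*1000))
for n in('top','scene'):
  im,d=grab_frame(n)
  for r in masks_of(n,'wedge')[:3]:
    m=r['region'].astype(np.uint8);cn=max(cv2.findContours(m,0,1)[0],key=cv2.contourArea)
    W=np.array([at_z(n,p,.008)[:2] for p in cn[:,0]])*1000;q=cv2.minAreaRect(W.astype(np.float32))
    if abs(q[0][1]-65)<40: print(n,r['conf'],q)
s=state();print(s['time'],s['contact_force'])
E
```

```text
time: 5.4
tool_pos: [0.5827, 0.1319, 0.0076]
tool_rot: [0.0, 0.015, 1.0, -0.0]
contact_force: [-0.2, 0.3, -0.2]
gripper_width: -0.003
grasp_force: 0.1
heel [229.9, 251.6] 0.97 [583. 120.   9.]
top 0.49 ((581.627685546875, 65.11367797851562), (60.39107131958008, 35.565040588378906), 88.76283264160156)
scene 0.64 ((576.2932739257812, 74.39464569091797), (39.163169860839844, 99.72793579101562), 0.24426811933517456)
5.7 [-0.11526594  0.84825021  0.18810053]
```

View pics/w3.png

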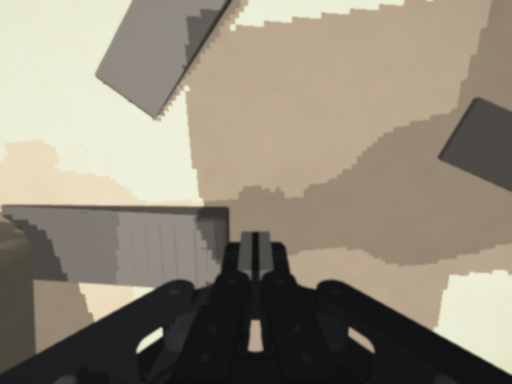

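The wrist picture shows the wedge aligned with the tool and its heel at column 229, touching the fingers. The centre is about (581,65), heading at the foot (579.5,9), so contact should come 16–43 mm on. I push straight and watch the force.

```bash
python3 -m handwheel '[[[-0.0001,-0.003,0,0,0,0],[-0.0001,-0.003,0,0,0,0],[-0.0001,-0.003,0,0,0,0],[-0.0001,-0.003,0,0,0,0],[-0.0001,-0.002,0,0,0,0]]]'
for k in 1; do python3 -m handwheel '[[[0,-0.001,0,0,0,0],[0,-0.001,0,0,0,0]]]' | grep -E 'pos|force'; done
python3 -m handwheel '[[[0,-0.001,0,0,0,0],[0,-0.001,0,0,0,0]]]' | grep -E 'pos|force'
```

```text
time: 6.12
tool_pos: [0.5821, 0.118, 0.0073]
tool_rot: [-0.0, 0.015, 1.0, -0.0]
contact_force: [-0.5, -0.1, -0.4]
gripper_width: -0.002
grasp_force: 0.2
tool_pos: [0.5822, 0.1163, 0.0073]
contact_force: [0.6, 0.3, 0.4]
grasp_force: 0.1
tool_pos: [0.5822, 0.1144, 0.0073]
contact_force: [-0.1, 0.3, -0.1]
grasp_force: 0.2
```

```bash
cat > ok.sh <<'E'
# prints y and force; succeeds while the push force is small
python3 -c "
from plant import state
import sys
s=state();f=s['contact_force'][1];print(round(s['time'],2),s['tool_pos'].round(4) if hasattr(s['tool_pos'],'round') else s['tool_pos'],[round(float(v),1) for v in s['contact_force']]);sys.exit(f>1.6)"
E
python3 -m handwheel '[[[0,-0.0008,0,0,0,0],[0,-0.0007,0,0,0,0],[0,0,0,0,0,0]]]' >/dev/null && sh ok.sh &&
python3 -m handwheel '[[[0,-0.0008,0,0,0,0],[0,-0.0007,0,0,0,0],[0,0,0,0,0,0]]]' >/dev/null && sh ok.sh &&
python3 -m handwheel '[[[0,-0.0008,0,0,0,0],[0,-0.0007,0,0,0,0],[0,0,0,0,0,0]]]' >/dev/null && sh ok.sh &&
python3 -m handwheel '[[[0,-0.0008,0,0,0,0],[0,-0.0007,0,0,0,0],[0,0,0,0,0,0]]]' >/dev/null && sh ok.sh &&
python3 -m handwheel '[[[0,-0.0008,0,0,0,0],[0,-0.0007,0,0,0,0],[0,0,0,0,0,0]]]' >/dev/null && sh ok.sh &&
python3 -m handwheel '[[[0,-0.0008,0,0,0,0],[0,-0.0007,0,0,0,0],[0,0,0,0,0,0]]]' >/dev/null && sh ok.sh
```

```text
6.7 [0.5821 0.1129 0.0073] [0.2, -0.8, 0.4]False
```

```bash
sed -i 's/sys.exit(f>1.6)/sys.exit(int(f>1.6))/' ok.sh
python3 -m handwheel '[[[0,-0.0008,0,0,0,0],[0,-0.0007,0,0,0,0],[0,0,0,0,0,0]]]' >/dev/null && sh ok.sh &&
python3 -m handwheel '[[[0,-0.0008,0,0,0,0],[0,-0.0007,0,0,0,0],[0,0,0,0,0,0]]]' >/dev/null && sh ok.sh &&
python3 -m handwheel '[[[0,-0.0008,0,0,0,0],[0,-0.0007,0,0,0,0],[0,0,0,0,0,0]]]' >/dev/null && sh ok.sh &&
python3 -m handwheel '[[[0,-0.0008,0,0,0,0],[0,-0.0007,0,0,0,0],[0,0,0,0,0,0]]]' >/dev/null && sh ok.sh &&
python3 -m handwheel '[[[0,-0.0008,0,0,0,0],[0,-0.0007,0,0,0,0],[0,0,0,0,0,0]]]' >/dev/null && sh ok.sh
```

```text
6.95 [0.5822 0.1116 0.0073] [0.2, 1.7, 0.2]
```

```bash
python3 -m handwheel '[[[0,0,0,0,0,0],[0,0,0,0,0,0]]]' >/dev/null ; sh ok.sh; python3 -m handwheel '[[[0,0,0,0,0,0]]]' >/dev/null ; sh ok.sh;python3 -m handwheel '[[[0,-0.0005,0,0,0,0],[0,0,0,0,0,0]]]' >/dev/null; sh ok.sh; python3 -m handwheel '[[[0,0,0,0,0,0]]]' >/dev/null ; sh ok.sh
```

```text
7.12 [0.5821 0.1116 0.0073] [-0.4, 0.7, 0.3]
7.2 [0.5821 0.1116 0.0073] [0.1, 1.6, -0.1]
7.37 [0.5822 0.1111 0.0073] [-0.2, 2.1, -0.9]
7.45 [0.5822 0.1111 0.0073] [0.6, 2.4, 0.2]
```

```bash
python3 -m handwheel '[[[0,-0.0005,0,0,0,0],[0,0,0,0,0,0]]]' >/dev/null; sh ok.sh; python3 -m handwheel '[[[0,0,0,0,0,0]]]' >/dev/null ; sh ok.sh; python3 -m handwheel '[[[0,0,0,0,0,0]]]' >/dev/null ; sh ok.sh
python3 - <<'E'
from h import *
c=camera_info('wrist');im,d=grab_frame('wrist')
for r in pinpoint('wrist','heel')[:1]: print('heel',r['position'],round(r['conf'],2),np.round(at_z('wrist',r['position'],.009,c)*1000))
E
sh ok.sh
```

```text
7.62 [0.5822 0.1106 0.0073] [0.6, 2.5, -0.6]
7.7 [0.5822 0.1106 0.0073] [0.9, 2.4, -0.2]
7.78 [0.5822 0.1106 0.0073] [0.4, 2.1, -0.3]
heel [228.8, 250.3] 0.93 [581.  98.   9.]
7.88 [0.5821 0.1105 0.0073] [-0.3, 2.8, -0.0]
```

The push force climbs from about 0.4 N to 1.3, 2.2 and 2.5 N over the last 1.5 mm. The centre is about 35 mm from the foot, which fits a gap of about 4.5 mm. The wedge is snug, so I back off, go up and over the corner.

```bash
python3 -m handwheel '[[[0,0.003,0,0,0,0],[0,0.008,0,0,0,0],[0,0.01,0.005,0,0,0],[0,0,0.03,0,0,0],[0,0,0.03,0,0,0],[0,0,0.03,0,0,0],[0,0,0.03,0,0,0],[-0.0005,-0.03,0,0,0,0],[-0.0005,-0.03,0,0,0,0],[-0.0005,-0.03,0,0,0,0],[-0.0005,-0.0325,0,0,0,0],[0,0,-0.02,0,0,0],[0,0,-0.016,0,0,0],[0,0,0,0,0,0],[0,0,0,0,0,0]]]'
python3 - <<'E'
from h import *
c=camera_info('wrist');im,d=grab_frame('wrist');cv2.imwrite('pics/w4.png',im)
for t,z in(('corner',.0814),('heel',.009)):
  for r in pinpoint('wrist',t)[:2]: print(t,r['position'],round(r['conf'],2),np.round(at_z('wrist',r['position'],z,c)*1000))
E
sh ok.sh
```

```text
time: 9.13
tool_pos: [0.5794, 0.0095, 0.0956]
tool_rot: [-0.001, 0.014, 1.0, 0.0]
contact_force: [0.7, 0.2, 0.4]
gripper_width: -0.003
grasp_force: 0.0
corner [248.5, 236.6] 0.77 [579.   6.  81.]
heel [376.0, 194.1] 0.96 [583.  99.   9.]
9.28 [0.5811 0.0095 0.0978] [0.1, 0.3, -0.0]
```

View pics/w4.png

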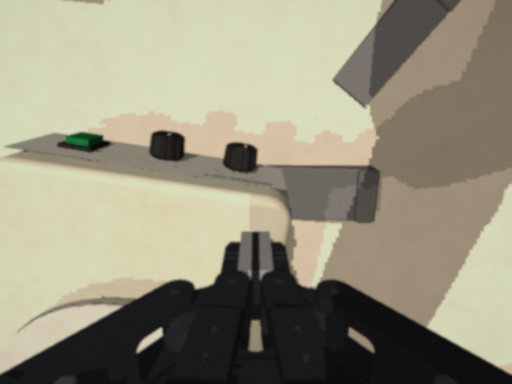

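The picture shows the wedge's heel end sticking out at (335,193) beyond the housing's left side. The fingertips are above the flat top near the front left corner, at the pressing point. I press.

```bash
cat > pf.sh <<'E'
python3 -c "
from plant import state
import sys
s=state();f=s['contact_force'][2];print(round(s['time'],2),s['tool_pos'].round(4),[round(float(v),1) for v in s['contact_force']]);sys.exit(int(f>12))"
E
python3 -m handwheel '[[[-0.0005,-0.0015,-0.007,0,0,0],[0,0,-0.005,0,0,0],[0,0,-0.002,0,0,0],[0,0,0,0,0,0]]]' >/dev/null; sh pf.sh && 
python3 -m handwheel '[[[0,0,-0.001,0,0,0],[0,0,0,0,0,0]]]' >/dev/null; sh pf.sh && 
python3 -m handwheel '[[[0,0,-0.0005,0,0,0],[0,0,0,0,0,0]]]' >/dev/null; sh pf.sh && 
python3 -m handwheel '[[[0,0,-0.0005,0,0,0],[0,0,0,0,0,0]]]' >/dev/null; sh pf.sh && 
python3 -m handwheel '[[[0,0,-0.0005,0,0,0],[0,0,0,0,0,0]]]' >/dev/null; sh pf.sh && 
python3 -m handwheel '[[[0,0,-0.0005,0,0,0],[0,0,0,0,0,0]]]' >/dev/null; sh pf.sh
```

```text
9.62 [0.5793 0.0076 0.0817] [-0.9, -0.9, -0.4]
9.78 [0.5797 0.0075 0.0815] [-0.8, -0.6, 0.0]
9.95 [0.5797 0.0076 0.0814] [-2.9, 0.8, 4.8]
10.12 [0.5797 0.0076 0.0813] [-3.9, 1.3, 6.1]
10.28 [0.5797 0.0076 0.0812] [-5.5, 1.7, 9.1]
10.45 [0.5798 0.0076 0.0812] [-6.5, 1.4, 11.0]
```

```bash
python3 -m handwheel '[[[-0.0005,0,-0.0005,0,0,0],[-0.0003,0,-0.0005,0,0,0],[0,0,0,0,0,0]]]' >/dev/null; sh pf.sh; python3 -m handwheel '[[[-0.0003,0,-0.0005,0,0,0],[0,0,-0.0005,0,0,0],[0,0,0,0,0,0],[0,0,0,0,0,0],[0,0,0,0,0,0]]]' >/dev/null; sh pf.sh
```

```text
10.7 [0.5798 0.0077 0.0811] [-6.1, 2.2, 14.1]
11.12 [0.5797 0.0077 0.081 ] [-7.3, 1.8, 17.3]
```

At 17 N the corner has sunk only 0.4 mm, so it no longer rocks. I release, retreat and check.

```bash
python3 -m handwheel '[[[0,0,0,0,0,0],[0,0,0.001,0,0,0],[0,0,0.002,0,0,0],[0,0,0.003,0,0,0],[0,0,0.01,0,0,0],[0,0,0.03,0,0,0],[-0.003,0.02,0.035,0,0,0],[-0.01,0.035,0.035,0,0,0],[-0.01,0.035,0.035,0,0,0],[-0.01,0.035,0.035,0,0,0],[0,0.03,0.03,0,0,0],[0,0,0,0,0,0],[0,0,0,0,0,0]]]'
python3 - <<'E'
from h import *
for n in('wrist','top','scene'):
    c=camera_info(n);im,d=grab_frame(n);cv2.imwrite(f'pics/{n}5.png',im)
    for t,z in(('corner',.0814),('heel',.009),('beaker',.1)):
        for r in pinpoint(n,t)[:2]: print(n,t,np.round(r['position'],1),round(r['conf'],2),np.round(at_z(n,r['position'],z,c)*1000))
    ys,xs=np.nonzero(d>0)
    K=np.array([[c['fx'],0,c['cx']],[0,c['fy'],c['cy']],[0,0,1]])
    u=cv2.undistortPoints(np.c_[xs,ys].astype(float)[:,None],K,np.array(c['distortion'],float))[:,0]
    T=np.array(c['T']);P=(np.c_[u[:,0],-u[:,1],-np.ones(len(u))]*d[ys,xs][:,None])@T[:3,:3].T+T[:3,3]
    H=P[(P[:,0]>.5)&(P[:,0]<.85)&(P[:,1]>-.2)&(P[:,1]<.06)&(P[:,2]>.073)&(P[:,2]<.09)]
    A=np.c_[H[:,:2]-[.65,-.065],np.ones(len(H))];k=abs(H[:,2]-np.median(H[:,2]))<.004
    print(n,cv2.minAreaRect((H[:,:2]*1000).astype(np.float32)),'plane',np.round(np.linalg.lstsq(A[k],H[k,2],rcond=None)[0],4))
w=cv2.imread('pics/wrist5.png');cv2.imwrite('pics/w5.png',w)
E
```

```text
time: 12.2
tool_pos: [0.5517, 0.1449, 0.2775]
tool_rot: [0.003, 0.013, 1.0, 0.0]
contact_force: [-0.1, 0.1, -0.1]
gripper_width: 0.001
grasp_force: 0.0
wrist corner [132.4 187.2] 0.94 [579.  11.  81.]
wrist heel [220.8 170.5] 0.69 [581. 100.   9.]
wrist heel [239.5  56.9] 0.69 [444. 130.   9.]
wrist beaker [ 59.7 278.7] 0.88 [678. -78. 100.]
wrist beaker [ 94.5 324.8] 0.64 [741. -50. 100.]
wrist ((635.172607421875, -63.34271240234375), (159.263671875, 182.8033905029297), 79.29071044921875) plane [ 0.0029 -0.0031  0.0803]
top corner [220.3 192.5] 0.74 [584.   8.  81.]
top heel [196.6 193.6] 0.7 [587.  97.   9.]
top heel [187.1 233.6] 0.59 [447. 132.   9.]
top beaker [251.3 126.8] 0.6 [ 803. -102.  100.]
top ((648.0891723632812, -65.87212371826172), (159.66928100585938, 207.4075469970703), 79.4886245727539) plane [ 0.     -0.0007  0.0815]
scene corner [292.1 303.4] 0.59 [372. 223.  81.]
scene corner [244.7 211.8] 0.56 [592.  10.  81.]
scene heel [204.5 318.3] 0.95 [565. 307.   9.]
scene heel [275.7 279. ] 0.84 [445. 137.   9.]
scene beaker [199.7 183.9] 0.81 [759. -25. 100.]
scene ((645.658935546875, -62.62537384033203), (159.6773681640625, 204.8072967529297), 79.49120330810547) plane [ 0.0014 -0.0023  0.0793]
```

View pics/wrist5.png

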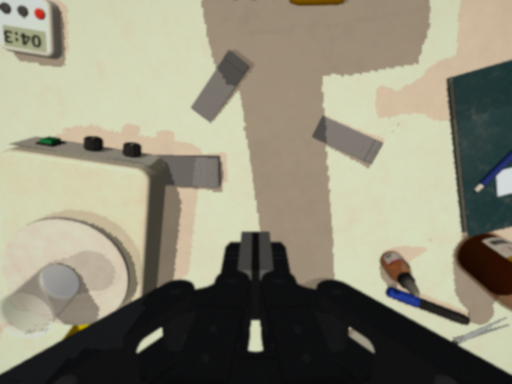

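The wedge is in place, with its heel at (220,171) in the wrist picture, about (581,100) mm and unmoved by the press. The stirrer is unmoved and level, the beaker stands at (58,280), and the robot is clear. I hand in.

```bash
python3 -c "
from plant import job_done
print(job_done())"
```

```text
the job is handed in; nothing more can be done
None
```

The job is handed in: the wedge is snug under the short foot, the corner sank only about 0.4 mm under a 17 N press, and the stirrer stands level and unmoved with the beaker still on its plate.

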